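Centre the dosing ball on the scale and zero it

TASK

The detergent dosing ball stands off-centre on the small round pan of the scale. Without gripping it or picking it up, nudge it gently with the fingers until it stands upright in the middle of the pan, then take the fingers off it and press the scale's zero key all the way down with a fingertip and let it come up again. Do not tip the ball or knock it off the pan, do not press the key before the ball is centred, and leave everything else on the worktop where it is.

Things in the scene. Friction and masses are not known exactly. Their poses are not given: they have to be found in the camera images.
- dosing_ball: squat white plastic dosing ball with a short grey cap, 60 mm tall, about 120 g, loose; origin at the centre of its underside, z up. Flat foot 40 mm across; widest (68 mm) 20 to 26 mm up; 38 mm at 49 mm; cap 34 mm across from 49 to 60 mm. Stands on the pan 18 to 26 mm off its middle, in any direction. Slides when nudged slowly at its widest part, tips if pushed higher, slides on if struck fast
- pan_top (a point): centre of the top face of the scale's round steel pan, 80 mm across and 7 mm thick, fixed, 40 mm above the worktop and 17 mm above the scale's case
- scale: flat white scale case fixed to the worktop, 200 mm along its x by 150 mm along its y, its top 23 mm above the worktop; origin at the centre of its underside. Pan centre at x +40 mm, y 0; black display (flush) at x -70, y +36 mm; zero key at x -70, y -36 mm
- zero_key (a joint): round grey spring push key in a fixed grey collar 44 mm across and 12 mm tall: 0 = up, grows as it is pressed, 0.006 m = fully down (takes about 4 N straight down; the key then still stands 4 mm above its collar); comes up by itself when let go
- zero_key_top (a point): centre of the top of the zero key, 28 mm across, 45 mm above the worktop when up; moves straight down 6 mm when pressed
- peg_right: green clothes peg lying beside the scale on its right (-y) side, 15 x 72 x 12 mm, bystander
- peg_left: green clothes peg lying beside the scale on its left (+y) side, 15 x 72 x 12 mm, bystander
- notebook: dark blue notebook lying flat, 148 x 109 x 14 mm, bystander
- pen: green pen lying flat, 12 x 145 x 9 mm, bystander
- scissors: blue-handled scissors lying flat, 87 x 199 x 9 mm, bystander
- dropper: small brown dropper bottle standing upright, 34 mm across, 102 mm tall, bystander
Mind the look-alikes: they are no part of the job. What is shaped like the dosing_ball but blue or green is not meant.

How it is judged:
By the outcome, as a careful person would: the job done as asked, in the order asked, and still so for the second after the job is handed in, with the robot touching nothing.
It also fails if it takes over 48 s, if anything falls off the work surface, if the arm or the gripper's body presses on something with over 40 N, if the wrist force passes 120 N, or if a joint passes its speed limit or range.

ROBOT

A 6-joint arm with a two-finger parallel gripper is mounted at the origin on a cart in front of the work surface, level with it; the furniture and walls round the work are solid. World frame = base frame: x ahead of the robot, y to its left, z up, the work surface at z = 0. Lengths are in mm, angles in rad, forces in N, time in s.
With the tool pointing down it reaches from about 300 to 1000 mm from the base axis. Payload 5.1 kg.
Tool frame: the origin (TCP) lies at the very end of the fingers, on their centre line; the grasp point (between the pads) lies 19 mm behind it; z points along the fingers, y is the line along which they close (so a half turn about z gives the same grasp; the last joint's range is limited). The gripper opens to 95 mm and grips with 3 to 60 N. Pads are 20 mm wide; open, the fingers measure 119 mm over their backs; the gripper's body (75 mm by 180 mm) begins 59 mm behind the grasp point.
Start: joints at [1.058, 0.124, 1.65, -0, 1.367, -0.083], TCP at [270.866, 590.86, 214.656] pointing down, gripper open.
Joint ranges: [-2.61, 2.61], [-1.02, 2.33], [0.03, 2.71], [-1.35, 4.49], [0.32, 2.68], [-2.91, 2.91]. Speed limits (rad/s): [2.57, 2.57, 3.14, 3.14, 3.14, 3.14].

INTERFACE

Orientations are given as a unit quaternion [w, x, y, z].
In Python, from rig import * gives the robot as it stands.
- The arm moves only by the tool jog_arm, never from a script. Its argument "steps" is one flat list of numbers, 5 for each row, row after row: the gripper command: -1 is shut, 1 is fully open, values between are in proportion, then the shift along the tool's x, y, z in m, then the turn about the tool's z in rad. A call has 1 to 12 rows; each row is the pose to reach, as a shift and turn from the pose commanded when the call began, along the tool's axes at that moment; what a row does not reach only later rows make up. A row lasts 1/12 s, in which the tool goes at most 41.7 mm and 7.16 degrees, less where a joint would pass 70% of its speed; a pose out of reach is approached as far as the arm can. A call with a gripper value outside its range is refused whole. The fingers move at their own pace and stop on an object; "grip_force" is the grip in N (left out, the last holds). Time passes only in rows, so rows that repeat a pose let the fingers close. It gives the time, the measured TCP pose, the force, the opening and the grip force at its end, in the units of the state.
- read_state(): the state, without advancing time (a new reading comes with each control period).
- grab_frame(name): name is "scene" or "top" or "wrist"; returns the picture (480x640x3 uint8, blue, green, red); there is no depth.
- camera_info(name): a dict with "fx", "fy", "cx", "cy" (pixels), "k1" (the pictures are not rectified: a ray, as slopes to the right and down, at radius r is drawn at 1 + k1 r^2 times it, then the intrinsics apply), "world_from_camera" (4x4, takes a point from camera to world coordinates). Camera axes: x right, y down, z forward; pixel columns grow to the right and rows downward; lengths in mm; the calibration is good to about 2 mm. A picture is of the moment at which its call begins: read the wrist's pose just before it. camera_info takes no time and is no camera call; for the wrist camera it gives the pose at the moment of the call.
- sign_off(): hands the job in; it is judged then, once.
The state is a dict: "time_s": time; "joints": joint angles; "joint_velocities": joint speeds; "effort": joint torques, N m; "position": TCP position; "orientation": TCP orientation; "wrist_force": force on the tool from outside, world axes, zero at the start; "torque": the same for the moment, N m; "opening": finger opening in mm; "finger_force": force on a finger pad.
Only numpy, scipy, OpenCV 4.12 (cv2) and the standard library are available. Lean on these libraries where they do the work, as an engineer would, in place of code of your own. Each camera call takes 0.05 s, during which the arm holds its last target. There are 200 camera calls.

## Working session

There is one attempt and no reset: what is moved stays moved. The work goes in short steps, Python scripts to look and compute and a tool call to move; the robot and the scene stay as the last step left them, time stands still between calls to the robot, and variables do not carry over. Pictures are saved under pics/ and viewed, at most 10 in all, crops included, and the job is handed in when it is done.

Besides the shell and the picture viewer there is one more tool, called after "Request:" as a command line: name --argument value ..., lists and objects as JSON in quotes. jog_arm: Moves the arm, as the interface text tells. Its arguments: {"type":"object","properties":{"steps":{"type":"array","items":{"type":"number"}},"grip_force":{"type":"number"}},"required":["steps"]}

```bash
mkdir -p pics; cat > h.py <<'E'
from rig import *
import cv2, numpy as np
def ray(info,u,v):
    d=np.array([(u-info['cx'])/info['fx'],(v-info['cy'])/info['fy']])
    s=d.copy()
    for _ in range(20): s=d/(1+info['k1']*(s@s))
    T=np.array(info['world_from_camera']); 
    return T[:3,3],T[:3,:3]@np.array([s[0],s[1],1])
def onz(info,u,v,z):
    o,r=ray(info,u,v); return (o+r*(z-o[2])/r[2])
E
python3 - <<'E'
from h import *
for n in ["scene","top"]:
    cv2.imwrite(f"pics/{n}0.png",grab_frame(n)); i=camera_info(n); print(n,np.round(np.array(i['world_from_camera']),2).tolist(),i['fx'],i['k1'])
s=read_state();print(s['position'],s['orientation'],s['opening'],s['time_s'])
E
```

```text
scene [[0.52, -0.65, 0.55, 89.93], [-0.85, -0.41, 0.33, -358.06], [0.01, -0.64, -0.77, 731.46], [0.0, 0.0, 0.0, 1.0]] 465.94131899180724 -0.07606272471406814
top [[-0.01, -0.98, 0.17, 383.49], [-1.0, 0.01, -0.01, -75.35], [0.01, -0.17, -0.98, 982.58], [0.0, 0.0, 0.0, 1.0]] 540.4148905862015 -0.006570862847358584
[270.59666036 590.35817735 213.50755859] [-2.73047313e-04  2.13257459e-01  9.76995590e-01 -8.93454497e-04] 94.76727361161164 0.1
```

View pics/top0.png

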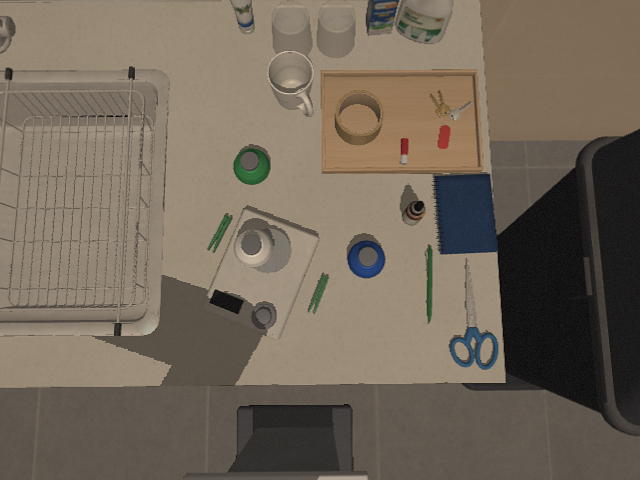

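View pics/scene0.png

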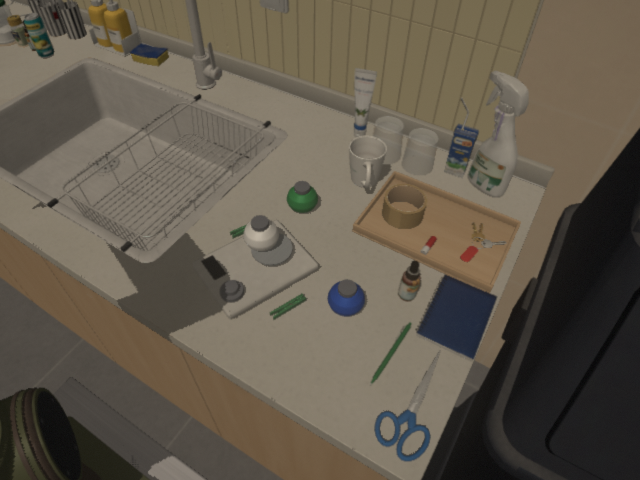

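Candidates in the top view are the white ball with a grey cap on the pan at (255,247), the blue one at (367,258) and the green one at (252,165). The white one on the scale matches the description. The key is at (263,316) and the display at (227,301). Next is a close crop to check the choice.

```bash
python3 - <<'E'
from h import *
a=cv2.imread("pics/top0.png")[195:345,195:345]; b=cv2.imread("pics/scene0.png")[200:320,190:330]
cv2.imwrite("pics/c.png",np.hstack([cv2.resize(a,(600,600),interpolation=2)])) 
i=camera_info("top")
for n,u,v,z in [("key",263,314,45),("key_c",264,317,35),("disp",227,301,23),("cap",252,240,60),("cornFar",248,206,23),("cornR",319,235,23),("cornN",279,337,23)]: print(n,onz(i,u,v,z).round(1))
E
```

```text
key [422.2  17.7  45. ]
key_c [417.4  16.9  35. ]
disp [446.4  83.7  23. ]
cap [549.   36.4  60. ]
cornFar [618.6  48.9  23. ]
cornR [563.8 -80.   23. ]
cornN [382.9  -8.5  23. ]
```

View pics/c.png

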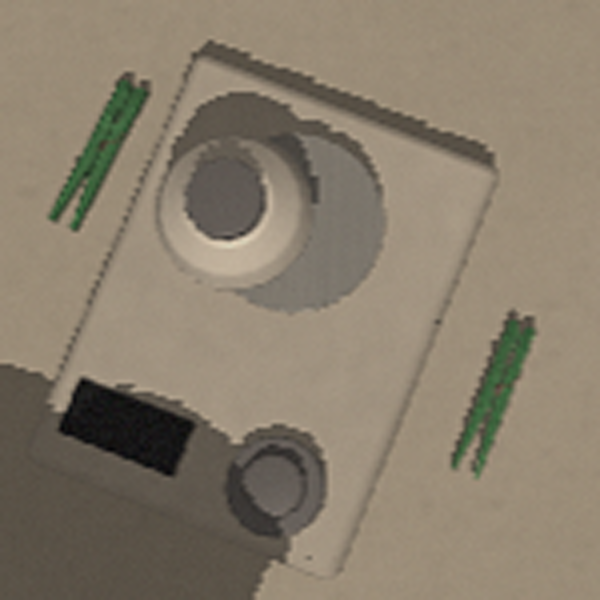

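The crop confirms the white ball with its grey cap. In crop pixels (×4, offset 195), the cap centre is about (226,198), the pan's right edge is x≈385 and its bottom y≈313. The key top is about (274,481), the display about (127,427), and the case corners are (197,52), (497,172), (338,577) and (32,455).

```bash
python3 - <<'E'
from h import *
i=camera_info("top")
P=lambda x,y,z: onz(i,x/4+194.6,y/4+194.6,z)
pts=[((100,75),(197,52,23)),((100,-75),(497,172,23)),((-100,-75),(338,577,23)),((-100,75),(32,455,23)),((-70,36),(127,427,23)),((-70,-36),(274,481,45)),((40,0),(294,219,40))]
L=np.array([p[0] for p in pts],float);W=np.array([P(*p[1])[:2] for p in pts])
lc,wc=L.mean(0),W.mean(0);U,S,Vt=np.linalg.svd((L-lc).T@(W-wc));R=(U@Vt).T
t=wc-R@lc
print("yaw",np.degrees(np.arctan2(R[1,0],R[0,0])),t.round(1));print((L@R.T+t-W).round(1).tolist())
pan=R@[40,0]+t;key=R@[-70,-36]+t
cap=P(226,198,60)[:2]
print("pan",pan,"key",key,"cap",cap,"off",cap-pan,np.hypot(*(cap-pan)),"in scale frame",R.T@(cap-pan))
s=read_state();q=s['orientation'];from scipy.spatial.transform import Rotation as Ro
print(Ro.from_quat([*q[1:],q[0]]).as_matrix().round(3))
E
```

```text
yaw -21.718178849480573 [497.6  24.3]
[[2.6, 0.5], [3.8, -2.7], [-2.8, 0.3], [-1.4, 4.6], [0.1, -1.2], [-1.5, -0.7], [-0.8, -0.7]]
pan [534.77127914   9.48876831] key [419.25811066  16.74878951] cap [541.76407264  37.85006704] off [ 6.9927935  28.36129873] 29.210656045770406 in scale frame [-3.99844698 28.93570197]
[[-0.909  0.417 -0.001]
 [ 0.417  0.909 -0.002]
 [ 0.    -0.002 -1.   ]]
```

Request:
jog_arm --steps '[1, -0.04, -0.033, 0, 0, 1, -0.08, -0.067, 0, 0, 1, -0.12, -0.1, 0, 0, 1, -0.16, -0.134, 0, 0, 1, -0.2, -0.168, 0, 0, 1, -0.24, -0.2, 0, 0, 1, -0.28, -0.235, 0, 0, 1, -0.32, -0.27, 0, 0, 1, -0.36, -0.3, 0, 0, 1, -0.4, -0.335, 0, 0, 1, -0.44, -0.37, 0, 0, 1, -0.479, -0.403, 0, 0]'

```text
time_s: 1.1
position: [485.2, 137.1, 214.4]
orientation: [-0.0, 0.213, 0.977, 0.0]
wrist_force: [0.9, -0.2, -0.1]
opening: 95.4
finger_force: 0.0
```

Request:
jog_arm --steps '[1, 0, 0, 0, -0.1, 1, 0, 0, 0, -0.19, 1, 0, 0, 0, -0.19, 1, 0, 0, 0, -0.19]'

```text
time_s: 1.43
position: [484.8, 138.9, 214.2]
orientation: [-0.0, 0.121, 0.993, -0.0]
wrist_force: [-1.0, -0.6, 0.8]
opening: 95.1
finger_force: 0.0
```

```bash
python3 - <<'E'
from h import *
s=read_state();print(s['position'],s['orientation'],s['time_s'])
i=camera_info("wrist");cv2.imwrite("pics/w1.png",grab_frame("wrist"));import pickle;pickle.dump(i,open("w1.pkl","wb"))
print(np.array(i['world_from_camera']).round(2).tolist())
E
```

```text
[484.78322225 138.87875697 214.17734786] [-4.16482451e-04  1.20930248e-01  9.92660915e-01 -9.30172941e-05] 1.4333
[[0.24, 0.93, 0.29, 403.37], [0.97, -0.23, -0.07, 158.96], [-0.0, 0.3, -0.96, 383.4], [0.0, 0.0, 0.0, 1.0]]
```

View pics/w1.png

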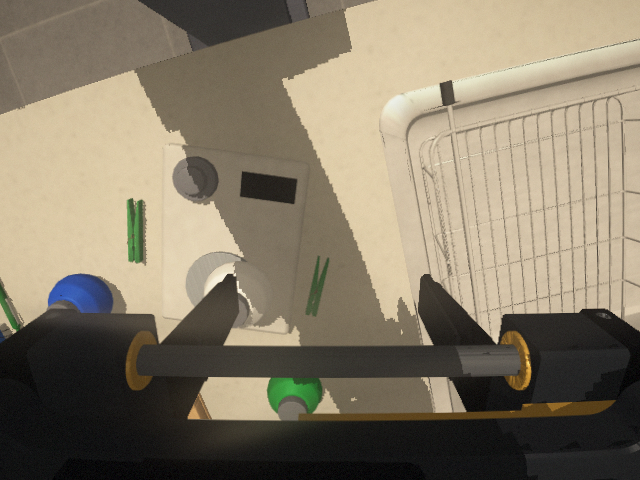

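The wrist view shows the ball and pan at about (240,285), partly hidden by the left finger, with the key at (195,179). I'll move so that the pan is unobstructed.

Request:
jog_arm --steps '[1, -0.03, -0.04, 0, 0, 1, -0.06, -0.08, 0, 0, 1, -0.078, -0.108, 0, 0, 1, -0.078, -0.108, 0, 0, 1, -0.078, -0.108, 0, 0]'

```text
time_s: 1.9
position: [535.6, 14.2, 214.4]
orientation: [-0.0, 0.122, 0.993, -0.0]
wrist_force: [-0.3, 1.0, 0.7]
opening: 94.9
finger_force: 0.0
```

```bash
python3 - <<'E'
from h import *
s=read_state();print(s['position'],s['orientation'],s['time_s'])
i=camera_info("wrist");cv2.imwrite("pics/w2.png",grab_frame("wrist"));import pickle;pickle.dump(i,open("w2.pkl","wb"))
E
```

```text
[535.60071336  14.20795513 214.42479321] [-2.29018706e-04  1.21627917e-01  9.92575736e-01 -7.93452726e-05] 1.9
```

View pics/w2.png

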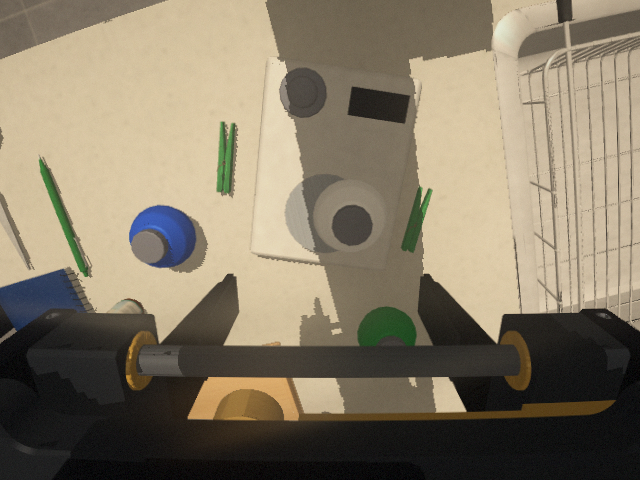

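In this view the pan spans x≈285 on the left and y≈173–253, the cap is at (352,225) and the key is at (303,91). My earlier cap ray used the wrong height: the cap top is at z = 100. I'll redo it from both views.

```bash
python3 - <<'E'
from h import *
import pickle
w=pickle.load(open("w2.pkl","rb")); t=camera_info("top")
print("cap top",onz(t,226/4+194.6,198/4+194.6,100),"cap wrist",onz(w,352,225,100))
print("pan wrist",onz(w,328,213,40),"edges L",onz(w,285,213,40),"T",onz(w,326,173,40),"B",onz(w,326,253,40), "key", onz(w,305,91,45))
g=cv2.imread("pics/w2.png")[50:280,240:440]
cv2.imwrite("pics/c2.png",cv2.convertScaleAbs(cv2.resize(g,(690,793)[:0] or (522,600),interpolation=2),alpha=1.4))
E
```

```text
cap top [534.90173848  32.94199333 100.        ] cap wrist [534.37083561  34.63849916 100.        ]
pan wrist [533.7738281   14.52506925  40.        ] edges L [523.59370707 -26.46798437  40.        ] T [495.41473616  22.07714275  40.        ] B [573.7413653    2.52252419  40.        ] key [420.1176327  21.7571058  45.       ]
```

View pics/c2.png

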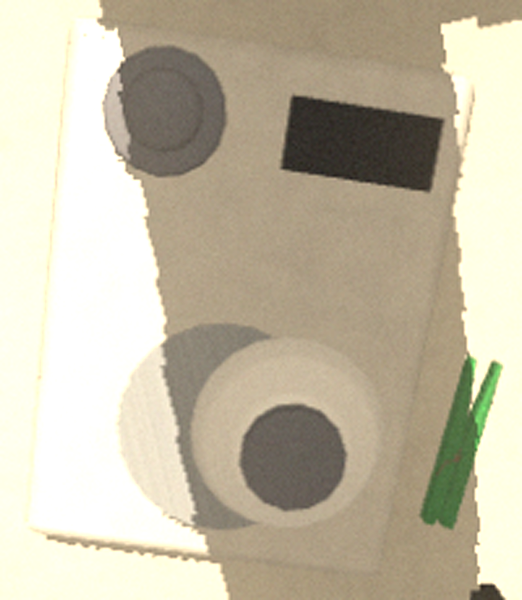

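Refined from both views, the pan is at about (534.3, 11) and the ball at about (534.7, 34), so the push is nearly pure −y by 23 mm. I'll align tool y with world y above the ball.

Request:
jog_arm --steps '[1, 0.006, 0.019, 0, -0.12, 1, 0.006, 0.019, 0.03, -0.243, 1, 0.006, 0.019, 0.06, -0.243, 1, 0.006, 0.019, 0.06, -0.243, 1, 0.006, 0.019, 0.06, -0.243]'

```text
time_s: 2.37
position: [531.9, 37.2, 153.0]
orientation: [-0.002, -0.002, 1.0, 0.0]
wrist_force: [0.3, -0.6, 0.5]
opening: 95.0
finger_force: 0.0
```

```bash
python3 - <<'E'
from h import *
s=read_state();print(s['position'],s['orientation'],s['time_s'])
i=camera_info("wrist");g=grab_frame("wrist");import pickle;pickle.dump(i,open("w3.pkl","wb"))
cv2.imwrite("pics/w3.png",g)
E
```

```text
[531.86934789  37.23648854 152.96218198] [-2.28581197e-03 -2.32817855e-03  9.99994645e-01  2.56006652e-04] 2.3667
```

View pics/w3.png

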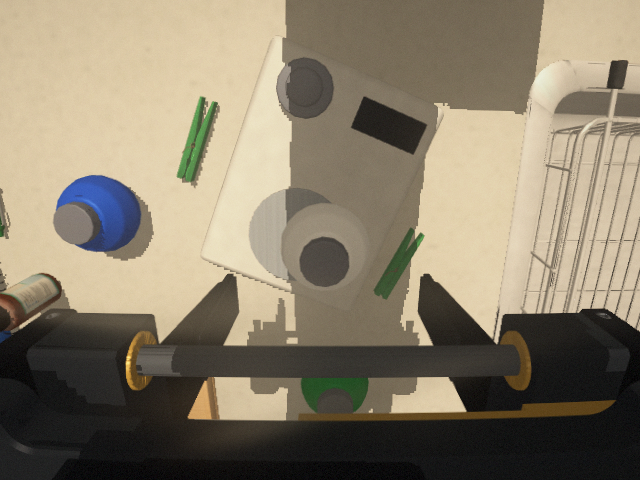

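The cap is at (325,262) and lies between the finger tips. The pan's left edge is x≈249 and its top is y≈188. The key top is at (305,87).

```bash
python3 - <<'E'
from h import *
import pickle
w=pickle.load(open("w3.pkl","rb"))
g=cv2.imread("pics/w3.png");hsv=cv2.cvtColor(g,cv2.COLOR_BGR2GRAY)[225:300,285:365]
m=(hsv<85).astype(np.uint8);n,l,st,c=cv2.connectedComponentsWithStats(m);k=1+st[1:,4].argmax();print(st[k],c[k]+[285,225])
u,v=c[k]+[285,225];print("cap",onz(w,u,v,100),"panL",onz(w,249,235,40),"panT",onz(w,296,188,40),"key",onz(w,305,87,45))
print(read_state()['position'])
E
```

```text
[  15   12   49   50 1887] [324.08691044 261.43190249]
cap [533.60669824  34.55392933 100.        ] panL [533.67308442 -27.84062282  40.        ] panT [494.68003816  11.67162816  40.        ] key [420.21511205  19.93525673  45.        ]
[533.45587872  36.8153515  155.07183814]
```

Request:
jog_arm --steps '[1, -0.001, -0.002, 0.02, 0, 1, -0.001, -0.002, 0.04, 0, 1, -0.001, -0.002, 0.06, 0, 1, -0.001, -0.002, 0.08, 0, 1, -0.001, -0.002, 0.095, 0, 1, -0.001, -0.002, 0.102, 0, 1, -0.001, -0.002, 0.102, 0, 1, -0.001, -0.002, 0.102, 0, 1, -0.001, -0.002, 0.102, 0]'

```text
time_s: 3.17
position: [536.5, 33.6, 54.8]
orientation: [0.002, -0.002, 1.0, -0.0]
wrist_force: [0.1, -0.5, -0.9]
opening: 95.2
finger_force: 0.0
```

Request:
jog_arm --steps '[1, 0.001, -0.003, 0.002, 0, 1, 0.001, -0.006, 0.002, 0, 1, 0.001, -0.008, 0.002, 0, 1, 0.001, -0.009, 0.002, 0, 1, 0.001, -0.01, 0.002, 0, 1, 0.001, -0.011, 0.002, 0, 1, 0.001, -0.012, 0.002, 0, 1, 0.001, -0.013, 0.002, 0, 1, 0.001, -0.014, 0.002, 0, 1, 0.001, -0.015, 0.002, 0, 1, 0.001, -0.016, 0.002, 0, 1, 0.001, -0.017, 0.002, 0]'

```text
time_s: 4.17
position: [533.9, 16.5, 50.6]
orientation: [-0.0, -0.002, 1.0, 0.0]
wrist_force: [0.5, 0.8, 0.2]
opening: 95.3
finger_force: 0.3
```

Request:
jog_arm --steps '[1, 0, -0.001, 0, 0, 1, 0, -0.002, 0, 0, 1, 0, -0.003, 0, 0, 1, 0, -0.004, 0, 0, 1, 0, -0.005, 0, 0, 1, 0, -0.006, 0, 0, 1, 0, -0.007, 0, 0, 1, 0, -0.008, 0, 0, 1, 0, -0.009, 0, 0, 1, 0, -0.01, 0, 0, 1, 0, -0.01, 0, 0, 1, 0, -0.01, 0, 0]'

```text
time_s: 5.17
position: [533.9, 6.3, 50.7]
orientation: [-0.0, -0.002, 1.0, -0.0]
wrist_force: [0.2, 0.1, 0.1]
opening: 95.2
finger_force: 0.0
```

```bash
python3 - <<'E'
from h import *
s=read_state();print(s['position'],s['wrist_force'],s['time_s'])
i=camera_info("wrist");g=grab_frame("wrist");import pickle;pickle.dump(i,open("w4.pkl","wb"))
cv2.imwrite("pics/w4.png",g)
E
```

```text
[533.92715717   6.34552598  50.65627499] [0.23129013 0.14739632 0.09809652] 5.1667
```

View pics/w4.png

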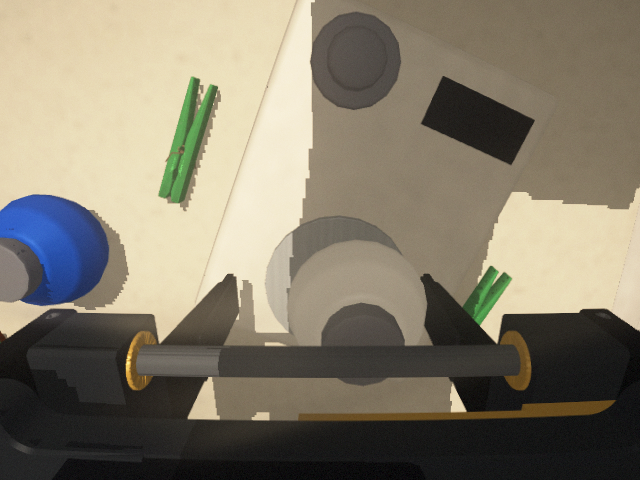

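The ball touches the right (+y) finger and stands upright. Its outline spans x 288–427 and the cap x 320–405. The pan's left edge is x≈265 and its top y≈216 at x≈338.

```bash
python3 - <<'E'
from h import *
import pickle
w=pickle.load(open("w4.pkl","rb")); t=camera_info("top")
print("capL/R",onz(w,320,345,100)[1],onz(w,405,345,100)[1],"ballL/R",onz(w,288,310,63),onz(w,427,310,63),"panL",onz(w,265,283,40),"panT",onz(w,338,216,40),"key",onz(w,356,57,45))
E
```

```text
capL/R 3.114969135855622 36.11606553167538 ballL/R [536.13783792 -13.3466456   63.        ] [536.00766604  54.85539006  63.        ] panL [532.30390086 -28.26989782  40.        ] panT [494.45937417  11.20966387  40.        ] key [420.0021487   18.27762017  45.        ]
```

Request:
jog_arm --steps '[1, 0, -0.001, 0, 0, 1, 0, -0.002, 0, 0, 1, 0, -0.003, 0, 0, 1, 0, -0.004, 0, 0, 1, 0, -0.005, 0, 0, 1, 0, -0.006, 0, 0, 1, 0, -0.007, 0, 0, 1, 0, -0.0078, 0, 0, 1, 0, -0.0083, 0, 0, 1, 0, -0.0083, 0, 0, 1, 0, -0.0083, 0, 0]'

```text
time_s: 6.13
position: [534.0, -1.9, 50.7]
orientation: [-0.0, -0.002, 1.0, -0.0]
wrist_force: [0.1, -0.8, 0.2]
opening: 95.4
finger_force: 0.0
```

Request:
jog_arm --steps '[1, 0, 0.004, 0, 0, 1, 0, 0.008, 0, 0, 1, 0, 0.012, 0, 0, 1, 0, 0.0135, 0, 0, 1, 0, 0.0135, -0.03, 0, 1, 0, 0.0135, -0.06, 0, 1, 0, 0.0135, -0.09, 0, 1, 0, 0.0135, -0.12, 0, 1, 0, 0.0135, -0.12, 0, 1, 0, 0.0135, -0.12, 0, 1, 0, 0.0135, -0.12, 0]'

```text
time_s: 7.05
position: [533.5, 11.9, 170.1]
orientation: [-0.0, -0.002, 1.0, 0.0]
wrist_force: [-0.2, -0.4, -0.4]
opening: 95.1
finger_force: 0.0
```

```bash
python3 - <<'E'
from h import *
s=read_state();print(s['position'],s['wrist_force'],s['time_s'])
i=camera_info("wrist");g=grab_frame("wrist");import pickle;pickle.dump(i,open("w5.pkl","wb"))
cv2.imwrite("pics/w5full.png",g); cv2.imwrite("pics/top5.png",grab_frame("top"))
cv2.imwrite("pics/w5.png",cv2.convertScaleAbs(cv2.resize(g[60:310,200:440],(576,600),interpolation=2),alpha=1.3))
E
```

```text
[533.5368592   11.9090823  170.12157923] [-0.16982967 -0.40858206 -0.4498451 ] 7.05
```

View pics/w5.png

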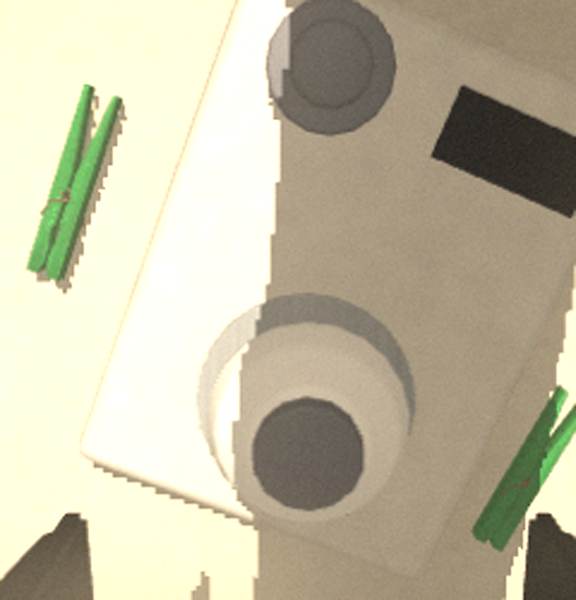

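The pan spans crop x 198–414 with its top at y 293. The cap is centred at (307.5,453), the ball spans 213–410, and the key top is at (331,64).

```bash
python3 - <<'E'
from h import *
import pickle
w=pickle.load(open("w5.pkl","rb"))
P=lambda x,y,z: onz(w,x/2.4+199.7,y/2.4+59.7,z).round(1)
print("cap",P(307.5,453,100),"panL",P(198,395,40),"panR",P(414,395,40),"panT",P(306,293,40),"ball",P(213,421,63),P(410,421,63),"key",P(331,64,45))
t=camera_info("top");g=cv2.cvtColor(cv2.imread("pics/top5.png"),6)
E
```

```text
cap [532.3  11.7 100. ] panL [531.2 -27.8  40. ] panR [530.8  50.   40. ] panT [494.3  11.   40. ] ball [533.9 -20.   63. ] [533.6  46.   63. ] key [420.1  18.7  45. ]
```

The ball is within about 2 mm of the pan's centre and upright. Next I close the fingers while moving over the key at about (420, 19).

Request:
jog_arm --steps '[-1, 0.03, 0.002, 0, 0, -1, 0.06, 0.004, 0, 0, -1, 0.09, 0.006, 0, 0, -1, 0.1135, 0.007, 0, 0, -1, 0.1135, 0.007, 0.04, 0, -1, 0.1135, 0.007, 0.08, 0, -1, 0.1135, 0.007, 0.1, 0, -1, 0.1135, 0.007, 0.105, 0, -1, 0.1135, 0.007, 0.105, 0, -1, 0.1135, 0.007, 0.105, 0, -1, 0.1135, 0.007, 0.105, 0, -1, 0.1135, 0.007, 0.105, 0]' --grip_force 10

```text
time_s: 8.15
position: [422.0, 18.2, 67.5]
orientation: [0.002, -0.002, 1.0, -0.0]
wrist_force: [0.8, -0.0, -0.6]
opening: 20.7
finger_force: 0.0
```

Finish closing the fingers and settle.

Request:
jog_arm --steps '[-1, 0.001, 0.001, 0, 0, -1, 0.001, 0.001, 0, 0, -1, 0.001, 0.001, 0.005, 0, -1, 0.001, 0.001, 0.01, 0, -1, 0.001, 0.001, 0.015, 0, -1, 0.001, 0.001, 0.015, 0, -1, 0.001, 0.001, 0.015, 0]'

```text
time_s: 8.73
position: [418.8, 19.4, 49.9]
orientation: [-0.001, -0.002, 1.0, 0.0]
wrist_force: [-0.3, 0.1, 0.5]
opening: 0.4
finger_force: 0.0
```

Request:
jog_arm --steps '[-1, -0.001, 0, 0.002, 0, -1, -0.001, 0, 0.004, 0, -1, -0.001, 0, 0.006, 0, -1, -0.001, 0, 0.008, 0, -1, -0.001, 0, 0.01, 0, -1, -0.001, 0, 0.011, 0, -1, -0.001, 0, 0.012, 0, -1, -0.001, 0, 0.012, 0, -1, -0.001, 0, 0.012, 0]'

```text
time_s: 9.48
position: [420.7, 19.3, 39.2]
orientation: [0.0, -0.002, 1.0, -0.0]
wrist_force: [-1.7, 0.5, 4.9]
opening: 0.9
finger_force: 2.6
```

Request:
jog_arm --steps '[-1, 0, 0, 0.0005, 0, -1, 0, 0, 0.001, 0, -1, 0, 0, 0.0015, 0, -1, 0, 0, 0.002, 0, -1, 0, 0, 0.002, 0, -1, 0, 0, 0.002, 0]'

```text
time_s: 9.98
position: [420.8, 19.3, 39.0]
orientation: [-0.0, -0.002, 1.0, -0.0]
wrist_force: [-7.2, 0.9, 17.5]
opening: 0.8
finger_force: 8.9
```

The force has risen to 17.5 N and z has stopped at 39.0, so the key is on its stop. Releasing and retracting clear of the ball.

Request:
jog_arm --steps '[-1, 0, 0, -0.002, 0, -1, 0, 0, -0.006, 0, -1, 0, 0, -0.012, 0, -1, 0, 0, -0.03, 0, -1, 0, 0, -0.06, 0, -1, 0, 0, -0.09, 0, -1, 0, 0, -0.12, 0, -1, 0, 0, -0.15, 0, -1, 0, 0, -0.16, 0, -1, 0, 0, -0.16, 0, -1, 0, 0, -0.16, 0, -1, 0, 0, -0.16, 0]'

```text
time_s: 10.98
position: [419.1, 19.5, 194.2]
orientation: [-0.002, -0.002, 1.0, 0.0]
wrist_force: [0.0, 0.5, 0.5]
opening: 0.4
finger_force: 0.0
```

```bash
python3 - <<'E'
from h import *
cv2.imwrite("pics/s6.png",cv2.resize(grab_frame("scene")[150:350,150:400],(750,600)))
s=read_state();print(s['position'],s['time_s'],s['wrist_force'])
E
```

```text
[419.00986964  19.47664086 193.98415275] 11.0333 [ 0.10586144 -0.17972782 -0.31362384]
```

View pics/s6.png

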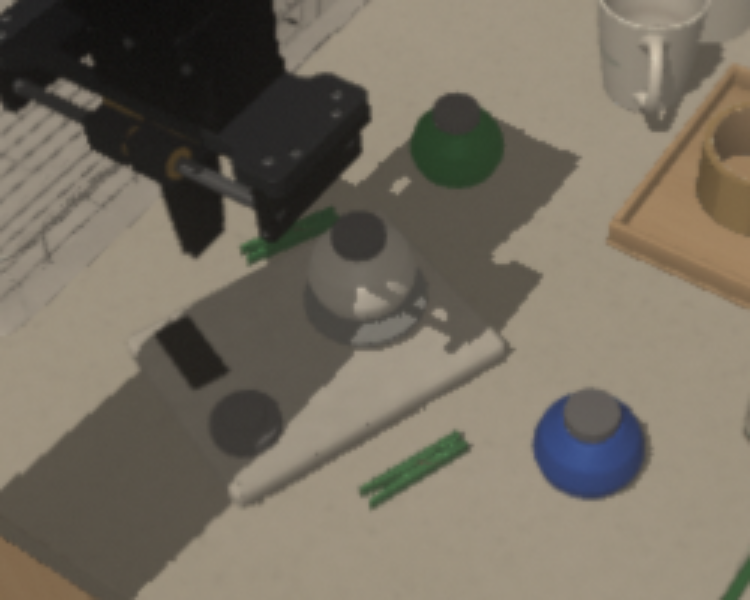

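The ball stands upright in the middle of the pan at crop (362,270), and the pegs and look-alikes haven't moved. The arm is clear.

```bash
python3 -c "
from rig import *
print(sign_off())"
```

```text
the job is handed in; nothing more can be done
None
```

The dosing ball stands upright within about 2 mm of the pan's centre. After that I pressed the zero key to its stop and let it go, and handed the job in at about 11 s with the arm touching nothing.

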